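Lock the bayonet cap of the wide capacitor test holder

ROBOT

A 6-joint arm with a two-finger parallel gripper is mounted at the origin on a cart in front of the work surface, level with it; the furniture and walls round the work are solid. World frame = base frame: x ahead of the robot, y to its left, z up, the work surface at z = 0. Lengths are in m, angles in degrees, forces in N, time in s.
With the tool pointing down it reaches from about 0.4 to 0.825 m from the base axis. Payload 7 kg.
Tool frame: the origin (TCP) lies on the centre line of the jaws, within the pads' length; the fingertips stand 11 mm ahead of it and the grasp point (between the pads) lies 8 mm behind it; z points along the fingers, y is the line along which they close (so a half turn about z gives the same grasp; the last joint's range is limited). The gripper opens to 88 mm and grips with 3 to 60 N. Pads are 19 mm wide; open, the fingers measure 130 mm over their backs; the gripper's body (78 mm by 193 mm) begins 47 mm behind the grasp point.
Start: joints at [16.507, 20.546, 0.682, 0, -70.136, -16.507], TCP at [0.675, -0, 0.238] pointing down, gripper open.
Joint ranges: [-176.03, 176.03], [-82.01, 121.73], [-58.28, 71.71], [-173.87, 95.51], [-174.79, -0.11], [-173.66, 173.66]. Speed limits (degrees/s): [136.94, 136.94, 172.46, 180, 180, 180].

INTERFACE

Orientations are given as [roll, pitch, yaw] about the fixed x, y, z axes, in that order (R = Rz(yaw) Ry(pitch) Rx(roll)).
In Python, from plant import r, capture, camera_model, job gives the robot as it stands.
- The arm moves only by the tool drive_tool, never from a script. Its argument "increments" is a list that holds one entry, the list of rows, each a list of 5 numbers: the gripper's target within -1 to 1 (fully open at 1, half-way at 0, shut at -1), then the shift along the tool's x, y, z scaled (see below), then the turn about the tool's z scaled (see below). In form: [[[gripper, tx, ty, tz, roll], ...]]. A call has 1 to 5 rows; each row is the pose to reach, as a shift and turn from the pose commanded when the call began, along the tool's axes at that moment, turning the shorter way round; what a row does not reach only later rows make up. The controller multiplies each number of a shift by 120 mm and each number of a turn by 360 degrees. A row lasts 1/8 s, in which the tool goes at most 62.5 mm and 10.7 degrees, less where a joint would pass 70% of its speed; a pose out of reach is approached as far as the arm can. A call with a number of a shift or a turn outside -1 to 1 is refused whole. A call with a gripper value outside its range is refused whole. The fingers move at their own pace and stop on an object; "squeeze" is the grip in N (left out, the last holds). Time passes only in rows, so rows that repeat a pose let the fingers close. It gives the time, the measured TCP pose, the force, the opening and the grip force at its end, in the units of the state.
- r.get_state(): the state, without advancing time (a new reading comes with each control period).
- capture(name): name is "scene" or "side" or "wrist"; returns the picture (400x640x3 uint8, red, green, blue); there is no depth.
- camera_model(name): a dict with "camera_matrix" (3x3 intrinsics, pixels), "rvec" (rotation vector, rad) and "tvec" (3), from world to camera coordinates, as OpenCV has them. Camera axes: x right, y down, z forward; pixel columns grow to the right and rows downward; lengths in m; the calibration is good to about 2 mm. A picture is of the moment at which its call begins: read the wrist's pose just before it. camera_model takes no time and is no camera call; for the wrist camera it gives the pose at the moment of the call.
- job.close_job(): hands the job in; it is judged then, once.
The state is a dict: "time_s": time; "joints": joint angles; "qd": joint speeds; "joint_torque": joint torques, N m; "tcp_pos": TCP position; "eef_rot": TCP orientation; "contact_force": force on the tool from outside, world axes, zero at the start; "moment": the same for the moment, N m; "gripper_width": finger opening in m; "gripper_force": force on a finger pad.
Only numpy, scipy, OpenCV 4.12 (cv2) and the standard library are available. Lean on these libraries where they do the work, as an engineer would, in place of code of your own. Each camera call takes 0.05 s, during which the arm holds its last target. There are 200 camera calls.

TASK

The cap of the wide capacitor test holder is still unlocked. Push it in against its spring, turn it a quarter turn clockwise (seen from above), and let it spring back up into its seat so that it is locked. Leave the cap of the narrow holder alone.

Things in the scene. Friction and masses are not known exactly. Their poses are not given: they have to be found in the camera images.
- wide_holder: wide test holder, fixed to the bench: upright aluminium tube 62 mm in diameter, top 59 mm above the bench, on a round black foot 108 mm in diameter. Origin at the foot's underside on the tube's axis, z up. Its captive grey cap has a ribbed disc 70 mm in diameter, 6 mm thick, and on it an upright grip bar 54 mm long, 14 mm thick, 30 mm high. Place and yaw vary.
- wide_grip (a point): middle of the wide cap's grip bar, on the tube's axis: 15 mm above the disc's top face and 15 mm below the bar's top. Moves and turns with the cap; x along the bar's length, y across its 14 mm thickness, z up. At the start 94 mm above the bench.
- wide_press (a joint): how far the wide cap is pushed straight down, m: 0 proud (start), 0.012 at the bottom; spring force up 5 N at 0, 10 N at the bottom. Two pins on the cap run in J-shaped slots: it turns only while pushed 0.008 or deeper, and when locked the spring lifts it to rest at 0.004. It cannot be pulled out.
- wide_turn (a joint): angle of the wide cap, rad, growing clockwise seen from above: about 0 unlocked (start), about 1.57 locked; stops at -0.10 and 1.68. Let go anywhere from about 1.42 to the stop, it springs up into its seat. Turns with little friction.
- narrow_grip (a point): middle of the grip bar (30 mm long, 10 mm thick, 30 mm high, standing on the disc) on the cap of the narrow holder: a like holder as tall, with a tube 38 mm, cap disc 46 mm and foot 76 mm in diameter. Also unlocked; to be left as it is. 94 mm above the bench; axes as for the wide one.
Not all that is in view belongs to the job. Leave any purple or red look-alike of the wide_holder alone.

How it is judged (in metres and radians):
On the way:
1. the wide cap is pushed in against its spring (8 mm or more) before it is turned (value of joint wide_press above 0.0078 m and value of joint wide_turn below 0.3 rad), for 0.05 s.
At the end, for the whole second after the job is handed in: the wide cap is turned clockwise to its locked position (more than 1.3 rad), has sprung back up to its seat (pressed 2 to 6 mm; 4 mm at rest) and is still (value of joint wide_turn above 1.3 rad and value of joint wide_press between 0.002 and 0.006 m and velocity of joint wide_turn between -0.1 and 0.1 rad/s); the robot touches nothing.
It fails at once if the narrow cap is pushed in by more than 4 mm (distance of narrow_grip from where it was at the start of the episode above 0.004 m).
It also fails if it takes over 35 s, if anything falls off the work surface, if the arm or the gripper's body presses on something with over 40 N, if the wrist force passes 120 N, or if a joint passes its speed limit or range.

## Working session

There is one attempt and no reset: what is moved stays moved. The work goes in short steps, Python scripts to look and compute and a tool call to move; the robot and the scene stay as the last step left them, time stands still between calls to the robot, and variables do not carry over. Pictures are saved under pics/ and viewed, at most 10 in all, crops included, and the job is handed in when it is done.

Besides the shell and the picture viewer there is one more tool, called after "Call:" as name(argument=value, ...), one argument or row to a line, values as JSON. drive_tool: Moves the arm, as the interface text tells. Its arguments: {"type":"object","properties":{"increments":{"type":"array"},"squeeze":{"type":"number"}},"required":["increments"]}

```bash
ls; mkdir -p pics
python3 - <<'E'
from plant import r,capture,camera_model
import cv2,numpy as np
s=r.get_state();print({k:s[k] for k in('time_s','tcp_pos','eef_rot','contact_force','gripper_width')})
a=[capture(n) for n in('scene','wrist')]
for n in('scene','wrist'):print(n,camera_model(n))
cv2.imwrite('pics/a.png',a[0][:,:,::-1]);cv2.imwrite('pics/b.png',a[1][:,:,::-1])
E
```

```text
pics
{'time_s': 0.0, 'tcp_pos': array([ 6.74523936e-01, -2.54151549e-05,  2.36619070e-01]), 'eef_rot': array([ 1.79904594e+02, -8.12896168e-03, -9.00081878e+01]), 'contact_force': array([-0.57246072,  0.29618924, -0.0494274 ]), 'gripper_width': 0.08779878475481152}
scene {'camera_matrix': array([[411.83557338,   0.        , 318.64984522],
       [  0.        , 411.83557338, 208.38152447],
       [  0.        ,   0.        ,   1.        ]]), 'rvec': array([ 2.10953851, -0.41307556,  0.25404693]), 'tvec': array([-0.44013762,  0.2347853 ,  0.73931329])}
wrist {'camera_matrix': array([[336.02138414,   0.        , 320.51216361],
       [  0.        , 336.02138414, 196.73038758],
       [  0.        ,   0.        ,   1.        ]]), 'rvec': array([1.29372694e-03, 3.10250118e+00, 4.79449850e-01]), 'tvec': array([ 0.67392279, -0.03836283,  0.39317821])}
```

View pics/a.png

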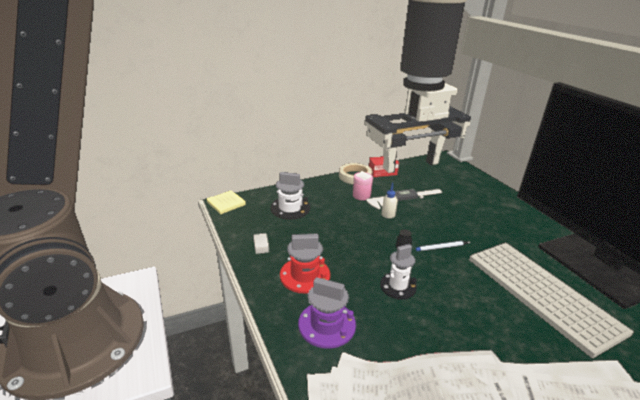

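View pics/b.png

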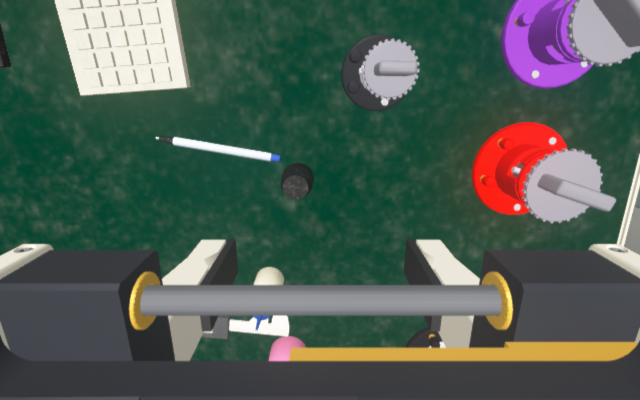

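The scene view shows the wide holder (grey cap, white tube, black foot) at about (290,190), with its cap at about (290,182). The narrow holder is at (400,275), and the red and purple decoys are at (305,260) and (328,310). The wrist view shows the narrow cap at (390,68) and the red one at (563,185); the gripper hides the wide holder.

```bash
cat > h.py <<'E'
from plant import r,capture,camera_model
import cv2,numpy as np
def ray(m,px,z):
    K=m['camera_matrix'];R=cv2.Rodrigues(m['rvec'])[0];c=-R.T@m['tvec']
    u=cv2.undistortPoints(np.array(px,float).reshape(-1,1,2),K,None)[:,0]
    d=np.c_[u,np.ones(len(u))]@R
    return c+d*((z-c[2])/d[:,2])[:,None]
def cap(n):
    m=camera_model(n);return m,capture(n)
E
python3 - <<'E'
from h import *
m,im=cap('scene')
print(ray(m,[(290,185),(304,254),(326,300),(403,258)],.079).round(3), ray(m,[(290,209)],0).round(3))
ms,s=cap('side');cv2.imwrite('pics/c.png',s[:,:,::-1])
c=cv2.resize(im[150:240,240:340],None,fx=6,fy=6,interpolation=cv2.INTER_CUBIC);cv2.imwrite('pics/d.png',c[:,:,::-1])
R=cv2.Rodrigues(m['rvec'])[0];print(-R.T@m['tvec']);R=cv2.Rodrigues(ms['rvec'])[0];print(-R.T@ms['tvec'])
E
```

```text
[[ 0.505  0.262  0.079]
 [ 0.437 -0.016  0.079]
 [ 0.427 -0.15   0.079]
 [ 0.617 -0.1    0.079]] [[0.506 0.27  0.   ]]
[ 0.20212672 -0.62382168  0.60450037]
[ 0.39201072 -0.70539122  0.63554981]
```

View pics/c.png

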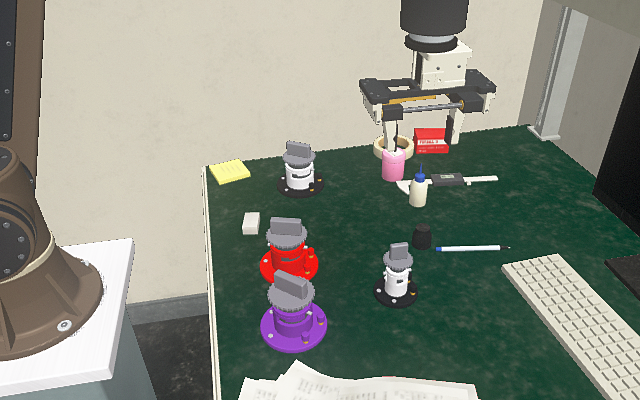

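View pics/d.png

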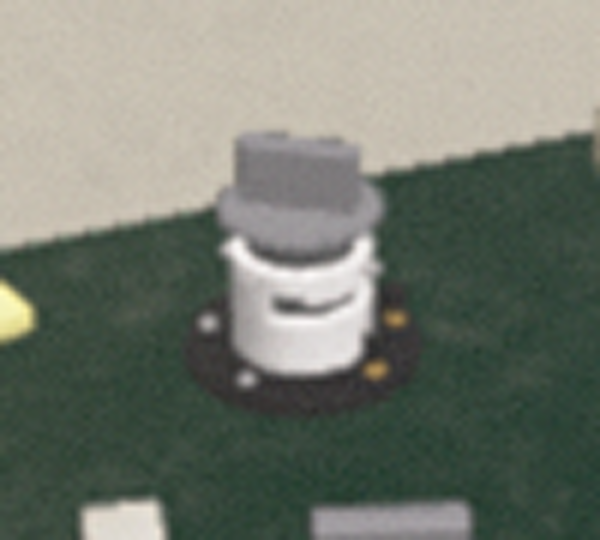

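The side view agrees: the wide holder is at about (300,170), back left, at roughly x=0.505, y=0.265, with its bar roughly along world x. The crop shows the bar from about (297,170) in disc view, nearly broadside to the camera. Next I move above and behind it, turning the tool to yaw 0.

Call:
drive_tool(
  increments=[
    [[1, -0.2, 0.2, 0, -0.025], [1, -0.4, 0.4, 0, -0.05], [1, -0.6, 0.6, 0, -0.075], [1, -0.8, 0.8, 0, -0.1], [1, -1, 1, 0, -0.125]],
  ],
)

```text
time_s: 0.82
tcp_pos: [0.5541, 0.1206, 0.2375]
eef_rot: [180.0, 0.0, -44.7]
contact_force: [0.5, 0.2, 0.1]
gripper_width: 0.0877
gripper_force: 0.0
```

Call:
drive_tool(
  increments=[
    [[1, -0.2, 0, 0, -0.025], [1, -0.4, 0, 0, -0.05], [1, -0.6, 0, 0, -0.075], [1, -0.8, 0, 0, -0.1], [1, -1, 0, 0, -0.125]],
  ],
)

```text
time_s: 1.45
tcp_pos: [0.4694, 0.2053, 0.2375]
eef_rot: [-180.0, 0.0, 0.3]
contact_force: [0.4, -0.2, 0.2]
gripper_width: 0.0882
gripper_force: 0.0
```

Run:
```python
from h import *
s=r.get_state();print(s['tcp_pos'],s['eef_rot'],s['joints'])
m,im=cap('wrist');cv2.imwrite('pics/e.png',im[:,:,::-1])
ms,_=cap('scene');print(ray(ms,[(206,200),(470,155)],0))
```

```text
[0.46943149 0.20527327 0.23752618] [-1.79998728e+02  5.83354318e-03  2.94945607e-01] [ 4.55992655e+01  5.13130763e+00 -1.95254093e+01 -5.54684291e-03
 -6.53464821e+01  4.46979940e+01]
[[0.30359308 0.39713423 0.        ]
 [1.20679385 0.37422995 0.        ]]
```

View pics/e.png

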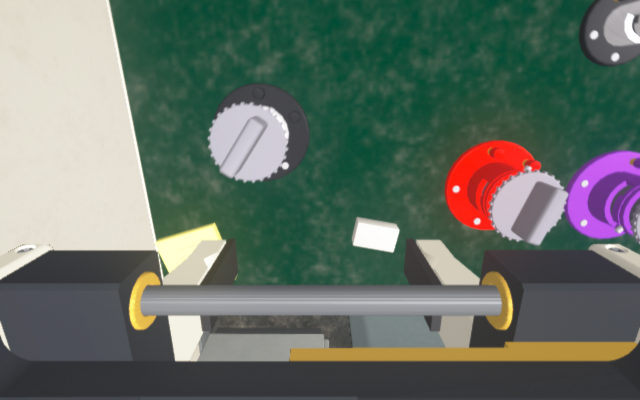

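The wrist view shows the wide cap with its disc at about (249,143) and its bar running from about (230,172) to (260,124). The table edge and wall are on the left. I'll enlarge the crop and measure.

Run:
```python
from h import *
m,im=cap('wrist');x0,y0=200,90
c=cv2.resize(im[y0:y0+105,x0:x0+110],None,fx=5,fy=5,interpolation=cv2.INTER_CUBIC)
cv2.imwrite('pics/f.png',c[:,:,::-1])
hsv=cv2.cvtColor(im,cv2.COLOR_RGB2HSV)
mk=((hsv[...,1]<45)&(hsv[...,2]>110)).astype(np.uint8);k=np.zeros_like(mk);k[y0:y0+105,x0:x0+110]=mk[y0:y0+105,x0:x0+110]
n,l,st,ce=cv2.connectedComponentsWithStats(k);i=1+st[1:,4].argmax();print(st[i],ce[i])
cs,_=cv2.findContours((l==i).astype(np.uint8),0,2);print(cv2.minEnclosingCircle(cs[0]))
print(ray(m,[ce[i],cv2.minEnclosingCircle(cs[0])[0]],.079), ray(m,[(228,175),(262,122)],.109))
```

```text
[ 209  100   81   82 5144] [250.14891135 140.23775272]
((251.5, 142.0), 44.52256393432617)
[[0.50727981 0.26987244 0.079     ]
 [0.50568604 0.2687354  0.079     ]] [[0.48214095 0.28410644 0.109     ]
 [0.5262866  0.25318657 0.109     ]]
```

View pics/f.png

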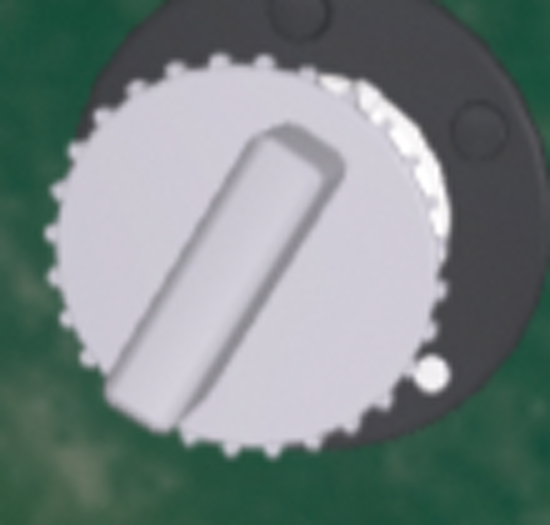

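The bar's top face runs from pixel (257,121) to (227,171). That puts the axis at about (0.506, 0.270) and the bar's yaw at about -33°. I go above it at z=0.13.

Call:
drive_tool(
  increments=[
    [[1, 0.08, -0.135, 0.1, 0.0235], [1, 0.155, -0.27, 0.3, 0.047], [1, 0.23, -0.405, 0.55, 0.07], [1, 0.305, -0.54, 0.8, 0.0925], [1, 0.305, -0.54, 0.9, 0.0925]],
  ],
)

```text
time_s: 2.22
tcp_pos: [0.5068, 0.2692, 0.1273]
eef_rot: [179.8, 0.0, -33.4]
contact_force: [0.6, -1.0, -0.2]
gripper_width: 0.0876
gripper_force: 0.0
```

Run:
```python
from h import *
s=r.get_state();print(s['tcp_pos'],s['eef_rot'],s['joints'],s['contact_force'])
m,im=cap('wrist');m2,i2=cap('side')
c=cv2.resize(i2[60:220,220:420],(640,512),interpolation=cv2.INTER_CUBIC)
cv2.imwrite('pics/g.png',cv2.resize(np.vstack([im,c[:512]]),(400,570))[:,:,::-1])
```

```text
[0.50683926 0.26919849 0.1272537 ] [ 1.79819830e+02  3.40441621e-02 -3.34429283e+01] [ 4.74950410e+01  1.67217049e+01 -2.05338632e+01 -6.56951501e-03
 -5.29277155e+01  9.06605279e+00] [ 0.57632731 -1.04519596 -0.2238832 ]
```

View pics/g.png

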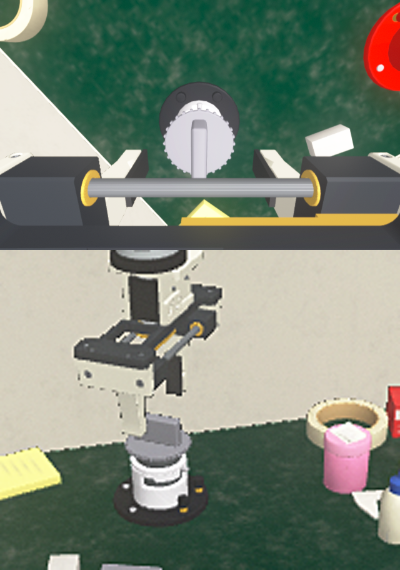

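The bar is now vertical in the wrist view and centred between the fingers at column 199 of 400; in the side view the gripper is above the cap. I lower onto the disc and close.

Call:
drive_tool(
  increments=[
    [[1, 0, 0, 0.15, 0], [1, 0, 0, 0.29, 0], [-1, 0, 0, 0.29, 0], [-1, 0, 0, 0.29, 0], [-1, 0, 0, 0.29, 0]],
  ],
  squeeze=25,
)

```text
time_s: 2.95
tcp_pos: [0.5071, 0.2699, 0.0956]
eef_rot: [-179.9, -0.0, -33.3]
contact_force: [0.2, 0.2, -0.3]
gripper_width: 0.0632
gripper_force: 0.0
```

Call:
drive_tool(
  increments=[
    [[-1, 0, 0, 0, 0], [-1, 0, 0, 0, 0], [-1, 0, 0, 0, 0]],
  ],
)

```text
time_s: 3.32
tcp_pos: [0.5067, 0.2696, 0.0948]
eef_rot: [-180.0, -0.0, -33.3]
contact_force: [0.3, -0.3, 0.1]
gripper_width: 0.0331
gripper_force: 0.0
```

Call:
drive_tool(
  increments=[
    [[-1, 0, 0, 0.01, 0], [-1, 0, 0, 0.02, 0], [-1, 0, 0, 0.02, 0], [-1, 0, 0, 0.02, 0], [-1, 0, 0, 0.02, 0]],
  ],
)

```text
time_s: 3.95
tcp_pos: [0.5072, 0.2703, 0.0926]
eef_rot: [-179.9, -0.0, -33.3]
contact_force: [2.2, 4.8, -0.3]
gripper_width: 0.0138
gripper_force: 25.0
```

Gripped at 13.8 mm. Now I push down.

Call:
drive_tool(
  increments=[
    [[-1, 0, 0, 0.03, 0], [-1, 0, 0, 0.06, 0], [-1, 0, 0, 0.085, 0], [-1, 0, 0, 0.085, 0], [-1, 0, 0, 0.085, 0]],
  ],
)

```text
time_s: 4.58
tcp_pos: [0.5073, 0.2703, 0.083]
eef_rot: [-179.9, -0.0, -33.3]
contact_force: [-1.1, 5.0, 7.2]
gripper_width: 0.0139
gripper_force: 25.0
```

Call:
drive_tool(
  increments=[
    [[-1, 0, 0, 0.01, 0], [-1, 0, 0, 0.015, 0], [-1, 0, 0, 0.015, 0]],
  ],
)

```text
time_s: 4.95
tcp_pos: [0.5073, 0.2703, 0.0812]
eef_rot: [-179.9, -0.0, -33.3]
contact_force: [-0.6, 3.6, 8.5]
gripper_width: 0.0139
gripper_force: 25.0
```

Run:
```python
from h import *
f=[]
for i in range(6):
    m2,i2=cap('side'); s=r.get_state();f.append(np.r_[s['contact_force'],s['tcp_pos'][2]])
print(np.round(f,4))
c=cv2.resize(i2[110:210,260:340],None,fx=5,fy=5,interpolation=cv2.INTER_CUBIC)
cv2.imwrite('pics/h.png',c[:,:,::-1])
```

```text
[[-1.4325  4.8454  9.0343  0.0813]
 [-1.6191  3.9954  8.2957  0.0813]
 [-1.0594  3.9931  8.3506  0.0813]
 [-2.4774  3.1426  8.5229  0.0812]
 [-0.7386  3.7251  8.1752  0.0813]
 [-1.832   3.4285  8.1223  0.0813]]
```

View pics/h.png

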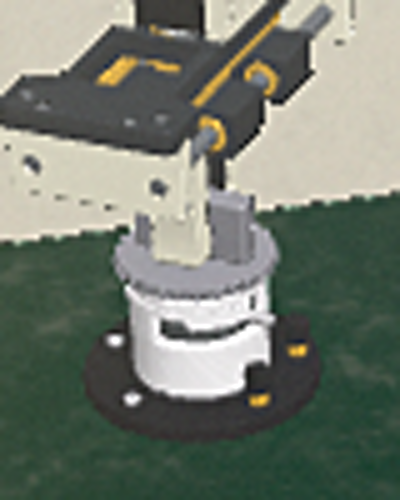

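The side crop shows the cap well down, with the finger on the disc and the pin at about (265,320) near the lower end of its slot. The force of about 8.4 N suggests roughly 8 to 9 mm of travel, so I push slightly deeper.

Call:
drive_tool(
  increments=[
    [[-1, 0, 0, 0.01, 0], [-1, 0, 0, 0.018, 0], [-1, 0, 0, 0.018, 0]],
  ],
)

```text
time_s: 5.62
tcp_pos: [0.5075, 0.2704, 0.0803]
eef_rot: [-179.9, -0.1, -33.2]
contact_force: [-4.3, 2.6, 19.3]
gripper_width: 0.0136
gripper_force: 25.0
```

Bottomed out at 19 N. I ease up about 1 mm and turn clockwise.

Call:
drive_tool(
  increments=[
    [[-1, 0, 0, -0.01, 0], [-1, 0, 0, -0.01, 0.02], [-1, 0, 0, -0.01, 0.04], [-1, 0, 0, -0.01, 0.06], [-1, 0, 0, -0.01, 0.08]],
  ],
)

```text
time_s: 6.25
tcp_pos: [0.5068, 0.2698, 0.0804]
eef_rot: [-180.0, 0.0, -62.3]
contact_force: [-4.1, 2.5, 12.4]
gripper_width: 0.0136
gripper_force: 25.0
```

Call:
drive_tool(
  increments=[
    [[-1, 0, 0, 0, 0.02], [-1, 0, 0, 0, 0.045], [-1, 0, 0, 0, 0.07], [-1, 0, 0, 0, 0.095], [-1, 0, 0, 0, 0.12]],
  ],
)

```text
time_s: 6.88
tcp_pos: [0.5057, 0.2696, 0.0804]
eef_rot: [179.9, -0.0, -105.6]
contact_force: [-9.4, 5.0, 16.7]
gripper_width: 0.0136
gripper_force: 25.0
```

Call:
drive_tool(
  increments=[
    [[-1, 0, 0, 0, 0.02], [-1, 0, 0, 0, 0.04], [-1, 0, 0, 0, 0.05], [-1, 0, 0, 0, 0.05], [-1, 0, 0, 0, 0.05]],
  ],
)

```text
time_s: 7.5
tcp_pos: [0.5053, 0.2698, 0.0804]
eef_rot: [179.9, -0.0, -123.3]
contact_force: [-11.9, 5.0, 17.2]
gripper_width: 0.0138
gripper_force: 25.0
```

Run:
```python
from h import *
s=r.get_state();print(s['tcp_pos'],s['eef_rot'],s['joints'],s['contact_force'],s['moment'],s['gripper_width'])
```

```text
[0.50526717 0.26981874 0.08038954] [ 1.79919598e+02 -4.10264852e-02 -1.23292421e+02] [ 47.61642998  19.69016058 -23.54265719  -0.09998457 -46.8204409
 -80.84042813] [-11.85141959   4.98331135  17.16952571] [2.04878806 4.54831307 0.02650294] 0.013848505028053347
```

Turned 90° without hitting the stop. I let it rise about 7 mm and then release.

Call:
drive_tool(
  increments=[
    [[-1, 0, 0, -0.02, 0], [-1, 0, 0, -0.04, 0], [-1, 0, 0, -0.058, 0], [-1, 0, 0, -0.058, 0]],
  ],
)

```text
time_s: 8.0
tcp_pos: [0.5051, 0.2698, 0.0863]
eef_rot: [179.9, -0.1, -123.3]
contact_force: [-7.4, 7.3, 7.6]
gripper_width: 0.0134
gripper_force: 25.0
```

Call:
drive_tool(
  increments=[
    [[1, 0, 0, 0, 0], [1, 0, 0, 0, 0], [1, 0, 0, 0, 0], [1, 0, 0, 0, 0], [1, 0, 0, 0, 0]],
  ],
)

```text
time_s: 8.62
tcp_pos: [0.5068, 0.2695, 0.0863]
eef_rot: [-180.0, -0.0, -123.3]
contact_force: [0.2, -0.0, 5.4]
gripper_width: 0.0582
gripper_force: 2.3
```

Call:
drive_tool(
  increments=[
    [[1, 0, 0, -0.15, 0], [1, 0, 0, -0.4, 0], [1, 0, 0, -0.7, 0], [1, -0.4, 0, -1, 0], [1, -0.6, 0, -1, 0]],
  ],
)

```text
time_s: 9.25
tcp_pos: [0.5479, 0.3319, 0.2091]
eef_rot: [-179.9, 0.3, -123.3]
contact_force: [-0.2, 0.6, -1.3]
gripper_width: 0.0875
gripper_force: 0.0
```

Run:
```python
from h import *
s=r.get_state();print(s['tcp_pos'],s['eef_rot'],s['contact_force'],s['gripper_width'])
m,im=cap('wrist');m2,i2=cap('side')
c=cv2.resize(i2[110:210,240:400],(640,400),interpolation=cv2.INTER_CUBIC)
cv2.imwrite('pics/i.png',cv2.resize(np.vstack([im,c]),(480,600))[:,:,::-1])
```

```text
[0.54792379 0.33186287 0.20908234] [-179.94205156    0.25526906 -123.28262611] [-0.15381138  0.58995968 -1.26060237] 0.0875103456826259
```

View pics/i.png

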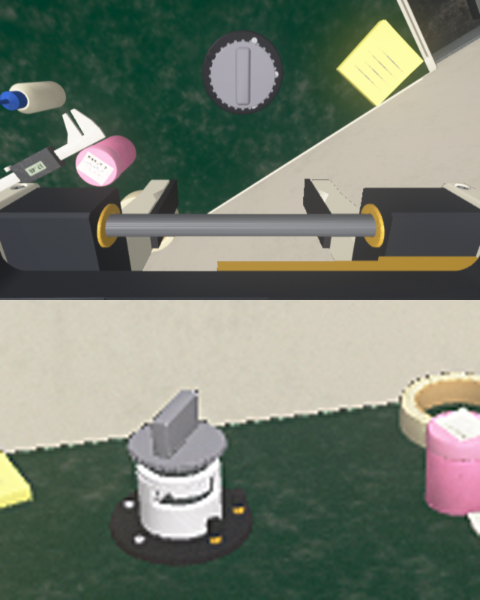

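The wrist view shows the bar vertical at (243,75) with the tool at yaw -123°, so the cap turned 90°. The side view shows the cap lower than at the start and turned, with the robot clear. I let the arm settle and hand in.

Call:
drive_tool(
  increments=[
    [[1, 0, 0, 0, 0], [1, 0, 0, 0, 0]],
  ],
)

```text
time_s: 9.6
tcp_pos: [0.5456, 0.329, 0.2057]
eef_rot: [180.0, -0.1, -123.3]
contact_force: [-0.1, 0.1, -0.0]
gripper_width: 0.0876
gripper_force: 0.0
```

```bash
python3 -c "
from plant import job
print(job.close_job())"
```

```text
the job is handed in; nothing more can be done
None
```

The wide cap was pushed in to its stop, turned 90° clockwise and released into its seat with the robot clear; the narrow cap was never touched, and the job is handed in with no verdict returned.

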